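Check a clamp screw for tightness and the bar for hold

TASK

Check that the clamp screw on the board hold-down stand is tight: swing its lever clockwise until it bites, load it with about 10 N at the knob (never over 14), keep that load steady for a good second, and let the lever go. The screw must not turn. Then check that the clamped bar holds by pressing sideways on the pin at its free end with about 6 N (never over 10) for a good half second, and let it go, leaving the loose things around the stand where they are.

Things in the scene. Friction and masses are not known exactly. Their poses are not given: they have to be found in the camera images.
- stand: hold-down stand for circuit boards, fixed to the bench: dark steel base plate 115x235x12 mm with an aluminium clamp block 76x64 mm, 63 mm high. Origin on the bench surface under the clamp screw's axis; x across and y along the plate, z up. The steel bar sticks out of the block along +y.
- lever: swing lever (flat steel) on the clamp screw, with an upright black cylinder knob at its end. Origin on the screw axis, 63 mm above the bench; x points along the lever to the knob, z up. It swings freely (under 1 N at the knob) clockwise seen from above, which is the tightening direction, until it bites somewhere 0.25 to 0.7 rad on; it then takes up the hub's spring.
- knob (a point): the knob on the lever: diameter 18 mm, 95 mm from the screw axis; this point is on the knob's axis at mid-height, 108 mm above the bench. The knob's straight side runs from 84 to 123 mm above the bench, its top is at 128 mm.
- hub: round dark hub, diameter 36 mm, between lever and screw, on the screw axis. It carries the lever's torque to the screw through a stiff spring of 30 Nm/rad: 10 N at the knob is 0.95 Nm and winds it up by 0.032 rad against the screw (about 3 mm at the knob). x axis parallel to the screw's x axis when unloaded.
- screw: vertical clamp screw, head diameter 24 mm under the hub, origin on its axis 63 mm above the bench; z up. It holds up to 1.7 Nm (18 N at the knob), beyond that it turns.
- screw_rim (a point): point on the rim of the screw's head, 12 mm from its axis; shows whether the screw has turned.
- bar: steel bar 12x12 mm held by the clamp, origin where it leaves the block, 40 mm above the bench; y points along the bar to its free end. It is a stiff spring sideways: 24 Nm/rad about its origin (6 N at the pin gives 0.0225 rad, 2 mm at the pin). Above 13 N at the pin it slips in the clamp. A small green board lies on the plate under its end.
- pin (a point): upright round steel pin at the bar's free end, diameter 15 mm, 90 mm from the bar's origin; this point is on its axis, 85 mm above the bench. The pin's straight side runs from 51 to 92 mm above the bench, its top is at 98 mm.
- block: bystander, loose: green terminal block, 22x36x17 mm; origin at the centre of its underside
- marker: bystander, loose: black marker, 15x131x15 mm; origin at the centre of its underside
- jar: bystander, loose: grey jar with white lid, 45x45x37 mm; origin at the centre of its underside
- relay: bystander, loose: relay, 12x28x15 mm; origin at the centre of its underside
- tweezers: bystander, loose: metal tweezers, 13x126x10 mm; origin at the centre of its underside
- cell: bystander, loose: AA cell, 14x50x14 mm; origin at the centre of its underside

How it is judged:
On the way, in this order (a step that is already met when the one before it is completed fails the run):
1. the lever loads the clamp screw with 0.75 to 1.35 Nm (about 8 to 14 N at the knob) for 0.8 s (angle between the x axis of hub and the x axis of screw, either way round between 0.025 and 0.045 rad), for 0.8 s.
2. with the lever let go, the bar is pressed sideways at its end with 4 to 10 N for 0.4 s (angle between the y axis of bar and the y axis of stand, either way round between 0.015 and 0.0375 rad and angle between the x axis of hub and the x axis of screw, either way round below 0.008 rad), for 0.4 s.
At the end, for the whole second after the job is handed in: lever and bar are let go and at rest, the hub unwound (under 0.008 rad), the bar back in line (within 0.005 rad), the screw's rim within 1 mm of where it was (angle between the x axis of hub and the x axis of screw, either way round below 0.008 rad and angle between the y axis of bar and the y axis of stand, either way round below 0.005 rad and distance of screw_rim from where it was at the start of the episode below 0.001 m and angular speed of each of lever, bar below 0.05 rad/s); the robot touches nothing.
It fails at once if the screw is overloaded (over 1.35 Nm, 14 N at the knob) (angle between the x axis of hub and the x axis of screw, either way round above 0.045 rad).
It fails at once if the screw turns (rim moved over 1 mm) (distance of screw_rim from where it was at the start of the episode above 0.001 m).
It fails at once if the bar is pressed with over 10 N or slips (angle between the y axis of bar and the y axis of stand, either way round above 0.0375 rad).
It fails at once if a bystander is moved over 20 mm (distance of any of block, marker, jar, relay, tweezers, cell from where it was at the start of the episode above 0.02 m).
It also fails if it takes over 72 s, if anything falls off the work surface, if the arm or the gripper's body presses on something with over 40 N, if the wrist force passes 120 N, or if a joint passes its speed limit or range.

ROBOT

A 6-joint arm with a two-finger parallel gripper is mounted at the origin on a cart in front of the work surface, level with it; the furniture and walls round the work are solid. World frame = base frame: x ahead of the robot, y to its left, z up, the work surface at z = 0. Lengths are in m, angles in rad, forces in N, time in s.
With the tool pointing down it reaches from about 0.35 to 0.85 m from the base axis. Payload 8.1 kg.
Tool frame: the origin (TCP) lies at the very end of the fingers, on their centre line; the grasp point (between the pads) lies robot.hold_point_z behind it (robot.hold_point_z is the distance from the TCP to the grasp point, in m); z points along the fingers, y is the direction in which the jaws open and shut (so a half turn about z gives the same grasp; the last joint's range is limited). The gripper opens to 93 mm and grips with 3 to 60 N. Pads are 15 mm wide; open, the fingers measure 128 mm over their backs; the gripper's body (75 mm by 188 mm) begins 65 mm behind the grasp point.
Start: joints at [1.221, 0.13, 1.488, -0, 1.523, -0.085], TCP at [0.157, 0.579, 0.219] pointing down, gripper open.
Joint ranges: [-2.96, 2.96], [-0.89, 2.26], [0.02, 2.5], [-1.34, 4.48], [0, 2.73], [-2.66, 2.66]. Speed limits (rad/s): [2.39, 2.39, 2.79, 3.14, 3.14, 3.14].

INTERFACE

Orientations are given as a rotation vector (axis times angle).
In Python, from plant import robot, cams gives the robot as it stands. The module is installed in compiled form; this text tells all that it offers.
- The arm moves only by the tool step_arm, never from a script. Its argument "deltas" is a list of rows, each an object with "offset": the shift along the tool's x, y, z in cm, a list of three; "roll": the turn about the tool's z in rad. In form: [{"offset": [x, y, z], "roll": roll}, ...]. A call has 1 to 12 rows; each row shifts and turns the commanded pose from where the row before left it, along the tool's axes as they then stand; what a row does not reach is not made up. A row lasts 1/8 s, in which the tool goes at most 62.5 mm and 10.7 degrees, less where a joint would pass 70% of its speed; a pose out of reach is approached as far as the arm can. A call with a gripper value outside its range is refused whole. "fingers" is the finger opening in cm, from 0 to 9.3, set as the call begins (left out, the last holds). The fingers move at their own pace and stop on an object; "grip_force" is the grip in N (left out, the last holds). Time passes only in rows, so rows that do not move let the fingers close. It gives the time, the measured TCP pose, the force and the opening at its end, in the units of the state.
- robot.read_state(): the state, without advancing time (a new reading comes with each control period).
- cams.read_camera(name): name is "scene" or "side" or "wrist"; returns a dict with "pixels" (384x512x3 uint8, red, green, blue), "fx", "fy", "cx", "cy" (pixels), "extrinsics" (4x4, takes a point from world to camera coordinates). Camera axes: x right, y down, z forward; pixel columns grow to the right and rows downward; lengths in m; the calibration is good to about 2 mm. A picture is of the moment at which its call begins. There is no depth.
- robot.close_job(): hands the job in, once; it reports no verdict.
Trained networks look in a picture, given as the dict that the camera call returned (one of the last four; its "shot" number tells which), for a name from the list of things; names that differ only in an ending like _2 or _b are one class to them, and where a whole thing is asked for, a point or a joint stands for the part that bears it (a point fixed in the world has none). Each returns a list of dicts, best first, with "score" (0 to 1); they miss things now and then, are a little off and sometimes report something else, mostly with a low value. They report only what shows in the picture. A call takes as long as a camera call.
- cams.boxes_of(picture, thing): "xy" ([column, row] in pixels, amid what is visible of it).
- cams.silhouettes(picture, thing): "mask" (384x512 bool, what is visible of it) and "xy" ([column, row] in pixels, amid what is visible of it).
- cams.pinpoint(picture, thing): "xy" ([column, row] in pixels: a listed point, or the origin of a listed thing).
The state is a dict: "t": time; "q": joint angles; "dq": joint speeds; "joint_torque": joint torques, N m; "tool_pos": TCP position; "orientation": TCP orientation; "force": force on the tool from outside, world axes, zero at the start; "wrist_torque": the same for the moment, N m; "opening": finger opening in m.
Only numpy, scipy, OpenCV 4.12 (cv2) and the standard library are available. Lean on these libraries where they do the work, as an engineer would, in place of code of your own. Each camera call takes 0.05 s, during which the arm holds its last target. There are 200 camera calls.

## Working session

There is one attempt and no reset: what is moved stays moved. The work goes in short steps, Python scripts to look and compute and a tool call to move; the robot and the scene stay as the last step left them, time stands still between calls to the robot, and variables do not carry over. Pictures are saved under pics/ and viewed, about 8 in all and at most 12, crops included, and the job is handed in when it is done.

Besides the shell and the picture viewer there is one more tool, called after "Emit:" by a JSON object that holds its "name" and its "arguments", one argument or row to a line. step_arm: Moves the arm, as the interface text tells. Its arguments: {"type":"object","properties":{"deltas":{"type":"array"},"fingers":{"type":"number"},"grip_force":{"type":"number"}},"required":["deltas"]}

```bash
mkdir -p pics; cat > h.py <<'E'
import numpy as np, cv2
from plant import robot, cams
def tri(obs):
    A=[];b=[]
    P=[]
    for p,uv in obs:
        K=np.array([[p['fx'],0,p['cx']],[0,p['fy'],p['cy']],[0,0,1]])
        M=K@np.array(p['extrinsics'])[:3]
        A+= [uv[0]*M[2]-M[0], uv[1]*M[2]-M[1]]
    A=np.array(A); return np.linalg.lstsq(A[:,:3],-A[:,3],rcond=None)[0]
def onz(p,uv,z):
    E=np.array(p['extrinsics']);R=E[:3,:3];c=-R.T@E[:3,3]
    d=R.T@np.array([(uv[0]-p['cx'])/p['fx'],(uv[1]-p['cy'])/p['fy'],1])
    return c+d*(z-c[2])/d[2]
E
python3 - <<'E'
from h import *
s=robot.read_state(); print({k:np.round(v,3) for k,v in s.items()}, robot.hold_point_z)
P={n:cams.read_camera(n) for n in ('scene','side','wrist')}
for n,p in P.items():
    cv2.imwrite(f'pics/{n}0.png',p['pixels'][:,:,::-1])
    E=np.array(p['extrinsics']);print(n,'cam at',np.round(-E[:3,:3].T@E[:3,3],3))
Z=dict(stand=0,lever=.063,knob=.108,screw=.063,screw_rim=.063,hub=.063,bar=.04,pin=.085,block=0,marker=0,jar=0,relay=0,tweezers=0,cell=0)
for th,z in Z.items():
    for n,p in P.items():
        r=cams.pinpoint(p,th)
        if r: print(th,n,np.round(r[0]['xy'],1),round(r[0]['score'],2),np.round(onz(p,r[0]['xy'],z),4))
E
cd pics; python3 -c "
import cv2,numpy as np
cv2.imwrite('a.png',cv2.resize(np.vstack([cv2.imread('scene0.png'),cv2.imread('side0.png')]),(450,600*1125//1000)[:2] and (400,600)))"
```

```text
{'t': np.float64(0.0), 'q': array([ 1.221,  0.131,  1.489, -0.   ,  1.523, -0.085]), 'dq': array([-0.001,  0.001,  0.001, -0.001,  0.   , -0.002]), 'joint_torque': array([-3.0000e-03, -5.5986e+01, -4.9174e+01,  7.6000e-02,  3.6000e-02,
       -0.0000e+00]), 'tool_pos': array([0.157, 0.579, 0.218]), 'orientation': array([-4.150e-01, -3.114e+00,  3.000e-03]), 'force': array([-0.411,  0.214, -0.959]), 'wrist_torque': array([ 0.05 ,  0.029, -0.023]), 'opening': np.float64(0.093)} 0.0188
scene cam at [0.111 0.192 0.743]
side cam at [0.28  0.612 0.534]
wrist cam at [0.075 0.602 0.383]
stand scene [226.7 217.1] 0.59 [ 0.5407 -0.1113  0.    ]
stand side [231.  252.2] 0.95 [ 0.5422 -0.1155  0.    ]
lever scene [229.4 204.2] 0.66 [ 0.5283 -0.1146  0.063 ]
lever side [231.5 224.2] 0.69 [ 0.5417 -0.1214  0.063 ]
knob scene [228.8 227.4] 0.61 [ 0.455  -0.0531  0.108 ]
knob side [233.2 250.6] 0.62 [0.4871 0.0265 0.108 ]
screw scene [224.2 200.2] 0.55 [ 0.5461 -0.1134  0.063 ]
screw side [234.6 223.1] 0.74 [ 0.5372 -0.1271  0.063 ]
screw_rim scene [226.4 199.8] 0.74 [ 0.5434 -0.118   0.063 ]
screw_
[... 354 characters left out ...]
 [ 0.5038 -0.2255  0.085 ]
block scene [275.8 223. ] 0.52 [ 0.4425 -0.1886  0.    ]
block side [289.6 239.3] 0.71 [ 0.4382 -0.196   0.    ]
marker scene [290.6 177.4] 0.79 [ 0.5205 -0.3267  0.    ]
marker side [268.5 204.9] 0.68 [ 0.5202 -0.3304  0.    ]
jar scene [259.  251.4] 0.66 [ 0.4135 -0.1026  0.    ]
jar side [290.1 266.7] 0.79 [ 0.4162 -0.1014  0.    ]
relay scene [247.7 169.9] 0.53 [ 0.6233 -0.2599  0.    ]
relay side [221.6 210.5] 0.52 [ 0.6196 -0.2721  0.    ]
tweezers scene [188.4 235.4] 0.4 [ 0.5638 -0.0082 -0.    ]
tweezers side [204. 287.] 0.64 [0.5532 0.0026 0.    ]
cell scene [212.5 256.6] 0.52 [ 0.4782 -0.0144  0.    ]
cell side [252.2 292.5] 0.48 [ 0.4648 -0.0072  0.    ]
```

View pics/scene0.png

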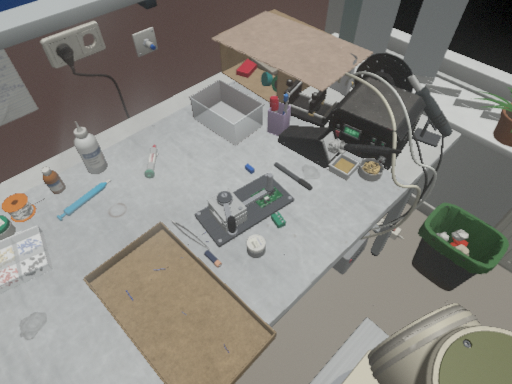

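View pics/side0.png

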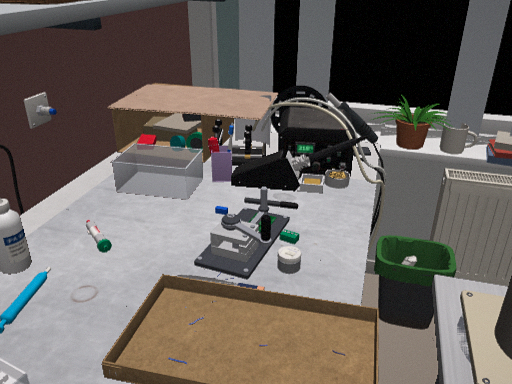

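```bash
python3 - <<'E'
from h import *
a=cv2.imread('pics/scene0.png')[155:285,180:310];b=cv2.imread('pics/side0.png')[175:305,190:320]
cv2.imwrite('pics/c1.png',np.hstack([cv2.resize(x,(400,400),interpolation=cv2.INTER_CUBIC) for x in (a,b)]))
p=cams.read_camera('scene');q=cams.read_camera('side')
print(onz(p,(231.5,224),.108),onz(q,(266,226),.108), tri([(p,(231.5,224)),(q,(266,226))]))
E
```

```text
[ 0.45753194 -0.062927    0.108     ] [ 0.45579733 -0.06280391  0.108     ] [ 0.45617331 -0.06243164  0.10855455]
```

View pics/c1.png

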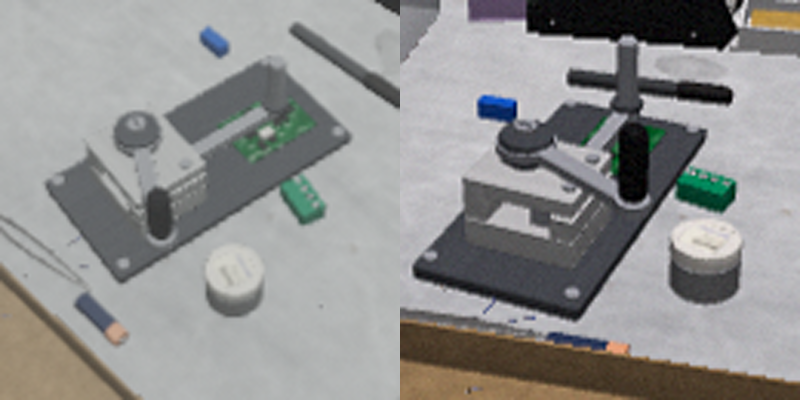

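```bash
python3 - <<'E'
from h import *
p=cams.read_camera('scene');q=cams.read_camera('side')
print('pin',tri([(p,(269,181.6)),(q,(264.2,198))]),'hub',tri([(p,(224.5,197.2)),(q,(230.6,219.8))]))
for th in('pin','hub','knob'):
    a=cams.silhouettes(p,th);b=cams.silhouettes(q,th)
    if a and b:print(th,a[0]['score'],b[0]['score'],a[0]['xy'],b[0]['xy'],tri([(p,a[0]['xy']),(q,b[0]['xy'])]))
E
```

```text
pin [ 0.50381438 -0.22429447  0.07599057] hub [ 0.54065918 -0.11204394  0.07914345]
pin 0.64 0.5 [269.7, 192.5] [263.3, 207.5] [ 0.49960501 -0.21729942  0.05377552]
hub 0.76 0.6 [228.5, 208.3] [260.2, 230.6] [ 0.48243917 -0.0866078   0.08863952]
knob 0.7 0.68 [228.3, 222.2] [259.9, 231.5] [ 0.46952812 -0.06552803  0.09397097]
```

Emit:
{"name": "step_arm", "arguments": {
  "deltas": [
    {"offset": [-4, -3.8, 0], "roll": 0},
    {"offset": [-4, -3.8, 0], "roll": 0},
    {"offset": [-4, -3.8, 0], "roll": 0},
    {"offset": [-4, -3.8, 0], "roll": 0},
    {"offset": [-4, -3.8, 0], "roll": 0},
    {"offset": [-4, -3.8, 0], "roll": 0},
    {"offset": [-4, -3.8, 0], "roll": 0},
    {"offset": [-2.3, -4.5, 0], "roll": 0},
    {"offset": [-2.3, -4.5, 0], "roll": 0},
    {"offset": [-2.3, -4.5, 0], "roll": 0},
    {"offset": [-2.3, -4.5, 0], "roll": 0},
    {"offset": [-2.3, -4.5, 0], "roll": 0}
  ],
  "fingers": 0,
  "grip_force": 20
}}

```text
t: 4.25
tool_pos: [0.4099, 0.0002, 0.219]
orientation: [0.415, 3.113, 0.0]
force: [1.2, -0.5, 0.1]
opening: 0.0005
```

Emit:
{"name": "step_arm", "arguments": {
  "deltas": [
    {"offset": [0, 0, 0], "roll": 0.154},
    {"offset": [0, 0, 0], "roll": 0.154},
    {"offset": [0, 0, 0], "roll": 0.154},
    {"offset": [0, 0, 0], "roll": 0.154},
    {"offset": [0, 0, 0], "roll": 0.154},
    {"offset": [0, 0, 0], "roll": 0.154},
    {"offset": [0, 0, 0], "roll": 0.154},
    {"offset": [0, 0, 0], "roll": 0.154},
    {"offset": [0, 0, 0], "roll": 0.154},
    {"offset": [0, 0, 0], "roll": 0.154},
    {"offset": [0, 0, 0], "roll": 0.154},
    {"offset": [0, 0, 0], "roll": 0.154}
  ]
}}

```text
t: 5.75
tool_pos: [0.4098, 0.0018, 0.2188]
orientation: [2.739, 1.539, 0.0]
force: [1.0, -0.9, 0.5]
opening: 0.0002
```

```bash
cat > st.py <<'E'
from h import *
from scipy.spatial.transform import Rotation as R
s=robot.read_state();M=R.from_rotvec(s['orientation']).as_matrix();T=s['tool_pos']
print('t',s['t'],'tcp',np.round(T,4),'xang',np.degrees(np.arctan2(M[1,0],M[0,0])),'z',np.round(M[:,2],3),'q',np.round(s['q'],2))
print('F world',np.round(s['force'],2),'F tool',np.round(M.T@s['force'],2),'open',s['opening'])
S=np.array([.5407,-.113,0])
for n,g in dict(knob=[.456,-.0625,.1],pin=[.503,-.225,.07],screw=S).items(): print(n,'in tool cm',np.round(M.T@(np.array(g)-T)*100,2))
E
python3 st.py
```

```text
t 5.75 tcp [0.4098 0.0018 0.2188] xang 58.65403534472593 z [ 0. -0. -1.] q [-0.12 -0.41  1.98 -0.    1.57  0.43]
F world [ 0.96 -0.93  0.54] F tool [-0.29  1.31 -0.54] open 0.00024047177383197554
knob in tool cm [-3.09  7.29 11.88]
pin in tool cm [-14.52  19.76  14.88]
screw in tool cm [-3.   17.15 21.88]
```

Emit:
{"name": "step_arm", "arguments": {
  "deltas": [
    {"offset": [-3.5, 3.6, 0], "roll": 0},
    {"offset": [-3.6, 3.7, 0], "roll": 0},
    {"offset": [0, 0, 3], "roll": 0},
    {"offset": [0, 0, 3], "roll": 0},
    {"offset": [0, 0, 0], "roll": 0}
  ]
}}

```text
t: 6.38
tool_pos: [0.4338, -0.0962, 0.1563]
orientation: [-2.732, -1.543, 0.005]
force: [-0.3, -0.9, -0.3]
opening: 0.0004
```

```bash
python3 st.py; python3 - <<'E'
from h import *
p=cams.read_camera('wrist');a=p['pixels'][:,:,::-1];cv2.imwrite('pics/w1.png',a)
for t in('knob','pin','screw','hub'):
  for r in cams.pinpoint(p,t)[:1]:print(t,r['xy'],r['score'],onz(p,r['xy'],dict(knob=.108,pin=.085,screw=.063,hub=.063)[t]))
E
```

```text
t 6.375 tcp [ 0.4338 -0.0962  0.1563] xang 58.92453154683238 z [-0.005  0.002 -1.   ] q [-0.33 -0.26  1.98  0.    1.43  0.21]
F world [-0.26 -0.86 -0.33] F tool [-0.87  0.23  0.33] open 0.00041958934088792254
knob in tool cm [4.04 0.19 5.63]
pin in tool cm [-7.45 12.62  8.58]
screw in tool cm [ 4.09 10.1  15.58]
knob [261.8, 155.9] 0.74 [ 0.45982082 -0.06232442  0.108     ]
pin [391.4, 267.5] 0.83 [ 0.50902687 -0.22415471  0.085     ]
screw [364.8, 148.5] 0.95 [ 0.54027662 -0.11330009  0.063     ]
hub [365.1, 145.1] 0.55 [ 0.54181018 -0.1105789   0.063     ]
```

View pics/w1.png

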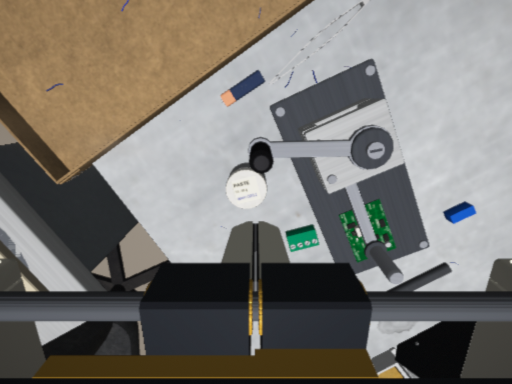

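Emit:
{"name": "step_arm", "arguments": {
  "deltas": [
    {"offset": [0, 0.1, 3], "roll": 0},
    {"offset": [0, 0.1, 2.8], "roll": 0},
    {"offset": [0, 0, 0], "roll": 0},
    {"offset": [0.7, 0, 0], "roll": 0},
    {"offset": [0.7, 0, 0], "roll": 0},
    {"offset": [0.5, 0, 0], "roll": 0},
    {"offset": [0, 0, 0], "roll": 0}
  ]
}}

```text
t: 7.5
tool_pos: [0.4477, -0.081, 0.1011]
orientation: [2.734, 1.547, 0.001]
force: [0.1, -0.7, 0.2]
opening: 0.0004
```

```bash
python3 st.py
```

```text
t 7.5 tcp [ 0.4477 -0.081   0.1011] xang 58.99494401891503 z [ 0.001 -0.    -1.   ] q [-0.29 -0.18  2.01  0.    1.31  0.25]
F world [ 0.08 -0.67  0.16] F tool [-0.53  0.41 -0.16] open 0.0004069401905495664
knob in tool cm [ 2.02 -0.24  0.11]
pin in tool cm [-9.49 12.16  3.12]
screw in tool cm [ 2.05  9.61 10.12]
```

Emit:
{"name": "step_arm", "arguments": {
  "deltas": [
    {"offset": [0.2, 0, 0.2], "roll": 0},
    {"offset": [0.2, 0, 0], "roll": 0},
    {"offset": [0.19, -0.035, 0], "roll": 0.02},
    {"offset": [0.19, -0.035, 0], "roll": 0.02},
    {"offset": [0.19, -0.035, 0], "roll": 0.02},
    {"offset": [0.19, -0.035, 0], "roll": 0.02},
    {"offset": [0.19, -0.035, 0], "roll": 0.02},
    {"offset": [0.19, -0.035, 0], "roll": 0.02},
    {"offset": [0.19, -0.035, 0], "roll": 0.02},
    {"offset": [0.19, -0.035, 0], "roll": 0.02},
    {"offset": [0, 0, 0], "roll": 0}
  ]
}}

```text
t: 8.88
tool_pos: [0.4558, -0.0638, 0.0987]
orientation: [2.85, 1.322, 0.0]
force: [-0.6, -0.7, -0.1]
opening: 0.0005
```

```bash
python3 st.py; python3 - <<'E'
from h import *
p=cams.read_camera('wrist');a=p['pixels'][:,:,::-1];cv2.imwrite('pics/w2.png',a[60:300,130:450])
for t in('knob','screw'):
  for r in cams.pinpoint(p,t)[:1]:print(t,r['xy'],r['score'],onz(p,r['xy'],dict(knob=.108,pin=.085,screw=.063,hub=.063)[t]))
E
```

```text
t 8.875 tcp [ 0.4558 -0.0638  0.0987] xang 49.768620225682916 z [ 0.  0. -1.] q [-0.25 -0.16  2.    0.    1.3   0.45]
F world [-0.62 -0.67 -0.06] F tool [-0.91 -0.04  0.06] open 0.0005414145269867836
knob in tool cm [ 0.11 -0.07 -0.13]
pin in tool cm [-9.26 14.02  2.87]
screw in tool cm [1.73 9.66 9.87]
knob [254.0, 214.1] 0.69 [ 0.46725039 -0.04877562  0.108     ]
screw [381.9, 192.0] 0.81 [ 0.53936874 -0.11149206  0.063     ]
```

View pics/w2.png

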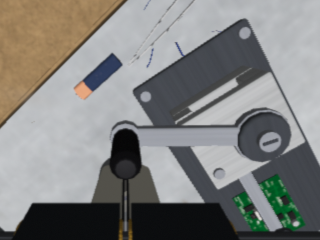

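Emit:
{"name": "step_arm", "arguments": {
  "deltas": [
    {"offset": [0.19, -0.035, 0], "roll": 0.02},
    {"offset": [0.19, -0.035, 0], "roll": 0.02},
    {"offset": [0.1, -0.017, 0], "roll": 0.01},
    {"offset": [0, 0, 0], "roll": 0}
  ]
}}

```text
t: 9.52
tool_pos: [0.4583, -0.0597, 0.0987]
orientation: [2.882, 1.25, 0.0]
force: [-0.9, -0.0, -0.3]
opening: 0.0003
```

Emit:
{"name": "step_arm", "arguments": {
  "deltas": [
    {"offset": [0.1, -0.017, 0], "roll": 0.01},
    {"offset": [0.1, -0.017, 0], "roll": 0.01},
    {"offset": [0.1, -0.017, 0], "roll": 0.01},
    {"offset": [0, 0, 0], "roll": 0}
  ]
}}

```text
t: 10.02
tool_pos: [0.4599, -0.0572, 0.0986]
orientation: [-2.9, -1.207, 0.0]
force: [-0.3, 0.2, -1.0]
opening: 0.0003
```

Emit:
{"name": "step_arm", "arguments": {
  "deltas": [
    {"offset": [0.1, -0.017, 0], "roll": 0.01},
    {"offset": [0.1, -0.017, 0], "roll": 0.01},
    {"offset": [0.1, -0.017, 0], "roll": 0.01},
    {"offset": [0, 0, 0], "roll": 0}
  ]
}}

```text
t: 10.52
tool_pos: [0.4614, -0.0549, 0.0985]
orientation: [2.918, 1.163, -0.001]
force: [-3.1, -2.6, 1.5]
opening: -0.0
```

```bash
python3 st.py
```

```text
t 10.525 tcp [ 0.4614 -0.0549  0.0985] xang 43.466852214311906 z [-0.001 -0.    -1.   ] q [-0.23 -0.15  1.99 -0.    1.3   0.58]
F world [-3.13 -2.62  1.51] F tool [-4.07 -0.25 -1.51] open -2.5112212945752922e-05
knob in tool cm [-0.91  0.18 -0.15]
pin in tool cm [-8.68 15.21  2.85]
screw in tool cm [1.77 9.68 9.85]
```

Emit:
{"name": "step_arm", "arguments": {
  "deltas": [
    {"offset": [0.05, 0, 0], "roll": 0},
    {"offset": [0.05, 0, 0], "roll": 0}
  ]
}}

```text
t: 10.78
tool_pos: [0.462, -0.0542, 0.0985]
orientation: [-2.918, -1.163, 0.001]
force: [-3.9, -3.3, 1.3]
opening: 0.0005
```

```bash
python3 st.py
```

```text
t 10.775 tcp [ 0.462  -0.0542  0.0985] xang 43.475742970316126 z [-0.001 -0.    -1.   ] q [-0.23 -0.15  1.99 -0.    1.3   0.59]
F world [-3.94 -3.32  1.32] F tool [-5.14 -0.3  -1.32] open 0.0005395544694664215
knob in tool cm [-1.01  0.19 -0.15]
pin in tool cm [-8.78 15.22  2.84]
screw in tool cm [1.67 9.69 9.84]
```

Emit:
{"name": "step_arm", "arguments": {
  "deltas": [
    {"offset": [0.05, 0, 0], "roll": 0},
    {"offset": [0, 0, 0], "roll": 0}
  ]
}}

```text
t: 11.02
tool_pos: [0.4622, -0.0539, 0.0984]
orientation: [-2.918, -1.164, 0.002]
force: [-5.0, -4.5, 0.9]
opening: 0.0005
```

Emit:
{"name": "step_arm", "arguments": {
  "deltas": [
    {"offset": [0.03, 0, 0], "roll": 0}
  ]
}}

```text
t: 11.15
tool_pos: [0.4624, -0.0537, 0.0984]
orientation: [-2.918, -1.163, 0.002]
force: [-5.0, -3.8, 1.5]
opening: 0.0007
```

```bash
python3 st.py
```

```text
t 11.15 tcp [ 0.4624 -0.0537  0.0984] xang 43.47488447778333 z [-0.001 -0.    -1.   ] q [-0.23 -0.15  1.99 -0.    1.3   0.59]
F world [-5.03 -3.8   1.53] F tool [-6.27 -0.71 -1.52] open 0.0006527083283015951
knob in tool cm [-1.07  0.2  -0.16]
pin in tool cm [-8.83 15.23  2.84]
screw in tool cm [1.62 9.7  9.83]
```

Emit:
{"name": "step_arm", "arguments": {
  "deltas": [
    {"offset": [0.07, 0, 0], "roll": 0},
    {"offset": [0, 0, 0], "roll": 0}
  ]
}}

```text
t: 11.4
tool_pos: [0.4627, -0.0533, 0.0983]
orientation: [-2.918, -1.163, 0.003]
force: [-5.5, -4.4, 0.5]
opening: 0.0005
```

Emit:
{"name": "step_arm", "arguments": {
  "deltas": [
    {"offset": [0.05, 0, 0], "roll": 0},
    {"offset": [0, 0, 0], "roll": 0}
  ]
}}

```text
t: 11.65
tool_pos: [0.4629, -0.053, 0.0982]
orientation: [-2.918, -1.163, 0.003]
force: [-7.1, -4.5, 0.6]
opening: 0.0007
```

```bash
python3 st.py
```

```text
t 11.65 tcp [ 0.4629 -0.053   0.0982] xang 43.47710619242675 z [-0.002 -0.001 -1.   ] q [-0.22 -0.14  1.99 -0.    1.3   0.59]
F world [-7.06 -4.55  0.61] F tool [-8.25 -1.56 -0.59] open 0.0006982573342790701
knob in tool cm [-1.15  0.21 -0.17]
pin in tool cm [-8.92 15.24  2.83]
screw in tool cm [1.54 9.71 9.81]
```

Emit:
{"name": "step_arm", "arguments": {
  "deltas": [
    {"offset": [0.06, 0, 0], "roll": 0},
    {"offset": [0, 0, 0], "roll": 0}
  ]
}}

```text
t: 11.9
tool_pos: [0.4632, -0.0527, 0.0982]
orientation: [-2.918, -1.163, 0.004]
force: [-8.4, -5.1, 1.8]
opening: 0.0007
```

Emit:
{"name": "step_arm", "arguments": {
  "deltas": [
    {"offset": [0.04, 0, 0], "roll": 0},
    {"offset": [0, 0, 0], "roll": 0}
  ]
}}

```text
t: 12.15
tool_pos: [0.4634, -0.0525, 0.0982]
orientation: [-2.918, -1.163, 0.004]
force: [-7.6, -4.3, 2.3]
opening: 0.0003
```

```bash
python3 st.py
```

```text
t 12.15 tcp [ 0.4634 -0.0525  0.0982] xang 43.47405025307419 z [-0.003 -0.001 -1.   ] q [-0.22 -0.14  1.98 -0.    1.3   0.59]
F world [-7.6  -4.32  2.3 ] F tool [-8.49 -2.1  -2.28] open 0.00032495547664200135
knob in tool cm [-1.23  0.22 -0.18]
pin in tool cm [-8.99 15.25  2.82]
screw in tool cm [1.47 9.72 9.8 ]
```

Emit:
{"name": "step_arm", "arguments": {
  "deltas": [
    {"offset": [0.03, 0, 0], "roll": 0}
  ]
}}

```text
t: 12.28
tool_pos: [0.4635, -0.0523, 0.0982]
orientation: [-2.918, -1.163, 0.005]
force: [-8.1, -5.7, 1.3]
opening: 0.0003
```

Emit:
{"name": "step_arm", "arguments": {
  "deltas": [
    {"offset": [0, 0, 0], "roll": 0}
  ]
}}

```text
t: 12.4
tool_pos: [0.4635, -0.0523, 0.0981]
orientation: [-2.918, -1.163, 0.005]
force: [-8.2, -4.8, 2.0]
opening: 0.0006
```

Emit:
{"name": "step_arm", "arguments": {
  "deltas": [
    {"offset": [0, 0, 0], "roll": 0}
  ]
}}

```text
t: 12.52
tool_pos: [0.4635, -0.0523, 0.0982]
orientation: [-2.918, -1.163, 0.005]
force: [-9.1, -5.5, 2.1]
opening: 0.0003
```

Emit:
{"name": "step_arm", "arguments": {
  "deltas": [
    {"offset": [0, 0, 0], "roll": 0}
  ]
}}

```text
t: 12.65
tool_pos: [0.4635, -0.0523, 0.0982]
orientation: [-2.918, -1.163, 0.005]
force: [-8.7, -4.7, 2.0]
opening: 0.0002
```

Emit:
{"name": "step_arm", "arguments": {
  "deltas": [
    {"offset": [0.03, 0, 0], "roll": 0},
    {"offset": [0, 0, 0], "roll": 0},
    {"offset": [0, 0, 0], "roll": 0},
    {"offset": [0, 0, 0], "roll": 0},
    {"offset": [0, 0, 0], "roll": 0},
    {"offset": [0, 0, 0], "roll": 0},
    {"offset": [0, 0, 0], "roll": 0},
    {"offset": [0, 0, 0], "roll": 0},
    {"offset": [0, 0, 0], "roll": 0},
    {"offset": [0, 0, 0], "roll": 0}
  ]
}}

```text
t: 13.9
tool_pos: [0.4637, -0.0521, 0.0981]
orientation: [-2.918, -1.163, 0.005]
force: [-8.4, -4.3, 2.6]
opening: 0.0004
```

Emit:
{"name": "step_arm", "arguments": {
  "deltas": [
    {"offset": [0, 0, 0], "roll": 0}
  ]
}}

```text
t: 14.02
tool_pos: [0.4637, -0.0521, 0.0981]
orientation: [-2.918, -1.163, 0.005]
force: [-7.5, -5.6, 2.1]
opening: 0.0003
```

Emit:
{"name": "step_arm", "arguments": {
  "deltas": [
    {"offset": [0, 0, 0], "roll": 0}
  ]
}}

```text
t: 14.15
tool_pos: [0.4637, -0.0521, 0.0981]
orientation: [-2.918, -1.163, 0.005]
force: [-8.3, -5.0, 1.9]
opening: 0.0007
```

Emit:
{"name": "step_arm", "arguments": {
  "deltas": [
    {"offset": [0.06, 0, 0], "roll": 0},
    {"offset": [0, 0, 0], "roll": 0},
    {"offset": [0, 0, 0], "roll": 0},
    {"offset": [0, 0, 0], "roll": 0},
    {"offset": [0, 0, 0], "roll": 0},
    {"offset": [0, 0, 0], "roll": 0},
    {"offset": [0, 0, 0], "roll": 0},
    {"offset": [0, 0, 0], "roll": 0},
    {"offset": [0, 0, 0], "roll": 0},
    {"offset": [0, 0, 0], "roll": 0}
  ]
}}

```text
t: 15.4
tool_pos: [0.4639, -0.0518, 0.0981]
orientation: [-2.918, -1.163, 0.005]
force: [-9.0, -5.1, 2.4]
opening: 0.0002
```

Emit:
{"name": "step_arm", "arguments": {
  "deltas": [
    {"offset": [0, 0, 0], "roll": 0}
  ]
}}

```text
t: 15.52
tool_pos: [0.4639, -0.0518, 0.0981]
orientation: [-2.918, -1.163, 0.005]
force: [-9.2, -5.8, 2.4]
opening: 0.0003
```

Emit:
{"name": "step_arm", "arguments": {
  "deltas": [
    {"offset": [0, 0, 0], "roll": 0}
  ]
}}

```text
t: 15.65
tool_pos: [0.4639, -0.0518, 0.098]
orientation: [-2.918, -1.163, 0.005]
force: [-8.6, -6.7, 1.3]
opening: 0.0
```

Emit:
{"name": "step_arm", "arguments": {
  "deltas": [
    {"offset": [-0.05, 0, 0], "roll": 0},
    {"offset": [-0.05, 0, 0], "roll": 0},
    {"offset": [-0.05, 0, 0], "roll": 0},
    {"offset": [-0.05, 0, 0], "roll": 0},
    {"offset": [-0.1, 0, 0], "roll": 0},
    {"offset": [-0.1, 0, 0], "roll": 0},
    {"offset": [-0.1, 0, 0], "roll": 0},
    {"offset": [-0.2, 0, 0], "roll": 0},
    {"offset": [-0.3, 0, 0], "roll": 0},
    {"offset": [-0.5, 0, 0], "roll": 0},
    {"offset": [-0.5, 0, 0], "roll": 0},
    {"offset": [-0.5, 0, 0], "roll": 0}
  ]
}}

```text
t: 17.15
tool_pos: [0.4471, -0.0686, 0.0987]
orientation: [2.918, 1.163, 0.0]
force: [0.3, -0.4, -0.2]
opening: 0.0006
```

```bash
python3 st.py; python3 - <<'E'
from h import *
p=cams.read_camera('wrist');a=p['pixels'][:,:,::-1];cv2.imwrite('pics/w3.png',a[60:300,130:450])
for t in('knob','pin','screw'):
  for r in cams.pinpoint(p,t)[:1]:print(t,r['xy'],r['score'],onz(p,r['xy'],dict(knob=.108,pin=.085,screw=.063,hub=.063)[t]))
E
```

```text
t 17.15 tcp [ 0.4471 -0.0686  0.0987] xang 43.47296229813454 z [ 0.  0. -1.] q [-0.27 -0.19  2.02  0.    1.31  0.55]
F world [ 0.31 -0.36 -0.24] F tool [-0.02  0.48  0.24] open 0.0005564193282395309
knob in tool cm [ 1.07  0.17 -0.13]
pin in tool cm [-6.7  15.2   2.87]
screw in tool cm [3.74 9.66 9.87]
knob [251.7, 186.1] 0.78 [ 0.47182815 -0.0419395   0.108     ]
screw [389.7, 163.7] 0.8 [ 0.54248144 -0.11224702  0.063     ]
```

View pics/w3.png

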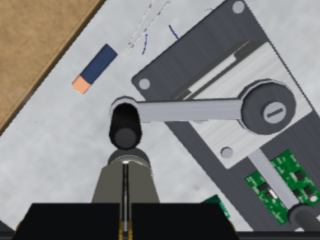

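Emit:
{"name": "step_arm", "arguments": {
  "deltas": [
    {"offset": [-1.5, 0, -3], "roll": 0},
    {"offset": [-1.5, 0, -3], "roll": 0},
    {"offset": [-1.9, 3.8, 0], "roll": 0.155},
    {"offset": [0, 0, 0], "roll": 0.155},
    {"offset": [0, 0, 0], "roll": 0.155},
    {"offset": [0, 0, 0], "roll": 0.155},
    {"offset": [0, 0, 0], "roll": 0.155},
    {"offset": [0, 0, 0], "roll": 0.155},
    {"offset": [0, 0, 0], "roll": 0.155},
    {"offset": [0, 0, 0], "roll": 0}
  ]
}}

```text
t: 18.6
tool_pos: [0.438, -0.1296, 0.1586]
orientation: [-3.1, 0.509, -0.0]
force: [0.7, -0.5, 0.0]
opening: 0.0007
```

```bash
sed -i 's/pin=\[.503,-.225/pin=[.506,-.225/' st.py; python3 st.py
```

```text
t 18.6 tcp [ 0.438  -0.1296  0.1586] xang -18.632782249039465 z [ 0.  0. -1.] q [-0.4  -0.23  1.95  0.    1.43  1.5 ]
F world [ 0.74 -0.45  0.  ] F tool [ 0.85  0.19 -0.  ] open 0.0006800557985973332
knob in tool cm [-0.43 -6.93  5.86]
pin in tool cm [9.5  6.87 8.86]
screw in tool cm [ 9.2  -4.85 15.86]
```

Move so the pin is ~4.5 cm ahead in tool x.

Emit:
{"name": "step_arm", "arguments": {
  "deltas": [
    {"offset": [2, 3.4, 0], "roll": 0},
    {"offset": [3, 3.5, 0], "roll": 0},
    {"offset": [0, 0, 0], "roll": 0},
    {"offset": [0, 0, 0], "roll": 0}
  ]
}}

```text
t: 19.1
tool_pos: [0.4629, -0.2107, 0.1583]
orientation: [-3.1, 0.507, 0.001]
force: [-0.4, 1.2, -0.5]
opening: 0.0003
```

```bash
python3 st.py; python3 - <<'E'
from h import *
p=cams.read_camera('wrist');q=cams.read_camera('scene');a=p['pixels'][:,:,::-1];b=q['pixels'][:,:,::-1][155:285,180:310]
cv2.imwrite('pics/w4.png',np.hstack([a[60:300,110:430],cv2.resize(b,(240,240))]))
for t,z in dict(pin=.085,bar=.04,stand=0,knob=.108,screw=.063).items():
  for r in cams.pinpoint(p,t)[:1]:print(t,r['xy'],r['score'],onz(p,r['xy'],z))
E
```

```text
t 19.1 tcp [ 0.4629 -0.2107  0.1583] xang -18.585423864037477 z [-0.001  0.001 -1.   ] q [-0.53 -0.08  1.81  0.    1.41  1.37]
F world [-0.38  1.23 -0.48] F tool [-0.75 -1.05  0.48] open 0.0002903151998877781
knob in tool cm [ -5.37 -13.82   5.84]
pin in tool cm [ 4.55 -0.01  8.83]
screw in tool cm [  4.28 -11.73  15.83]
pin [257.5, 143.0] 0.78 [ 0.50763503 -0.22689411  0.085     ]
bar [168.7, 155.8] 0.87 [ 0.51727161 -0.13554075  0.04      ]
stand [150.8, 136.0] 0.75 [ 0.54095354 -0.11122658  0.        ]
knob [69.3, 252.9] 0.94 [ 0.4728691 -0.0442846  0.108    ]
screw [129.4, 147.6] 0.84 [ 0.53799411 -0.1124653   0.063     ]
```

View pics/w4.png

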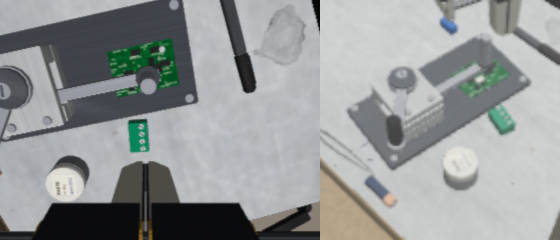

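Emit:
{"name": "step_arm", "arguments": {
  "deltas": [
    {"offset": [0, 0, 0], "roll": -0.11},
    {"offset": [0, 0, 0], "roll": -0.11},
    {"offset": [0, 1.1, 0], "roll": 0},
    {"offset": [0, 0, 3], "roll": 0},
    {"offset": [0, 0, 3], "roll": 0},
    {"offset": [0, 0, 2.7], "roll": 0},
    {"offset": [0.5, 0, 0], "roll": 0},
    {"offset": [0.5, 0, 0], "roll": 0},
    {"offset": [0.4, 0, 0], "roll": 0},
    {"offset": [0, 0, 0], "roll": 0}
  ]
}}

```text
t: 20.7
tool_pos: [0.4769, -0.2239, 0.0728]
orientation: [3.136, -0.167, 0.003]
force: [0.1, 0.1, -0.4]
opening: 0.0003
```

```bash
sed -i 's/pin=\[.506,-.225/pin=[.5075,-.2265/' st.py; python3 st.py
```

```text
t 20.7 tcp [ 0.4769 -0.2239  0.0728] xang -6.082438032979107 z [ 0.002 -0.001 -1.   ] q [-0.54  0.05  1.85 -0.    1.24  1.14]
F world [ 0.15  0.12 -0.39] F tool [ 0.13 -0.13  0.39] open 0.00031051497344413174
knob in tool cm [ -3.79 -15.83  -2.74]
pin in tool cm [ 3.07 -0.07  0.29]
screw in tool cm [  5.15 -11.71   7.28]
```

Emit:
{"name": "step_arm", "arguments": {
  "deltas": [
    {"offset": [0.4, 0, 0], "roll": 0},
    {"offset": [0.4, 0, 0], "roll": 0},
    {"offset": [0.3, 0, 0], "roll": 0},
    {"offset": [0, 0, 0], "roll": 0}
  ]
}}

```text
t: 21.2
tool_pos: [0.487, -0.2246, 0.0716]
orientation: [-3.137, 0.166, 0.0]
force: [-0.8, 0.1, -0.0]
opening: 0.0004
```

Emit:
{"name": "step_arm", "arguments": {
  "deltas": [
    {"offset": [0.1, 0, 0], "roll": 0},
    {"offset": [0.1, 0, 0], "roll": 0},
    {"offset": [0, 0, 0], "roll": 0}
  ]
}}

```text
t: 21.58
tool_pos: [0.4888, -0.2249, 0.0716]
orientation: [3.137, -0.167, 0.0]
force: [-0.3, -0.7, 0.4]
opening: 0.0008
```

Emit:
{"name": "step_arm", "arguments": {
  "deltas": [
    {"offset": [0.1, 0, 0], "roll": 0},
    {"offset": [0.1, 0, 0], "roll": 0},
    {"offset": [0, 0, 0], "roll": 0}
  ]
}}

```text
t: 21.95
tool_pos: [0.4906, -0.2251, 0.0716]
orientation: [3.137, -0.167, -0.001]
force: [-1.6, -1.1, 0.9]
opening: 0.0001
```

Emit:
{"name": "step_arm", "arguments": {
  "deltas": [
    {"offset": [0.1, 0, 0], "roll": 0},
    {"offset": [0, 0, 0], "roll": 0}
  ]
}}

```text
t: 22.2
tool_pos: [0.4915, -0.2252, 0.0715]
orientation: [3.137, -0.167, -0.001]
force: [-3.1, -1.0, 0.9]
opening: 0.0002
```

Emit:
{"name": "step_arm", "arguments": {
  "deltas": [
    {"offset": [0.05, 0, 0], "roll": 0},
    {"offset": [0, 0, 0], "roll": 0}
  ]
}}

```text
t: 22.45
tool_pos: [0.4919, -0.2253, 0.0715]
orientation: [3.137, -0.167, -0.001]
force: [-4.5, -0.7, 1.1]
opening: 0.0003
```

Emit:
{"name": "step_arm", "arguments": {
  "deltas": [
    {"offset": [0.03, 0, 0], "roll": 0},
    {"offset": [0, 0, 0], "roll": 0}
  ]
}}

```text
t: 22.7
tool_pos: [0.4923, -0.2253, 0.0715]
orientation: [3.137, -0.167, -0.001]
force: [-4.3, -1.0, 0.9]
opening: 0.0003
```

Emit:
{"name": "step_arm", "arguments": {
  "deltas": [
    {"offset": [0.06, 0, 0], "roll": 0},
    {"offset": [0, 0, 0], "roll": 0}
  ]
}}

```text
t: 22.95
tool_pos: [0.4927, -0.2254, 0.0715]
orientation: [3.137, -0.167, -0.002]
force: [-6.0, -0.2, 1.8]
opening: 0.0003
```

Emit:
{"name": "step_arm", "arguments": {
  "deltas": [
    {"offset": [0.04, 0, 0], "roll": 0},
    {"offset": [0, 0, 0], "roll": 0}
  ]
}}

```text
t: 23.2
tool_pos: [0.4929, -0.2254, 0.0714]
orientation: [3.137, -0.167, -0.002]
force: [-6.6, -1.2, 2.8]
opening: 0.0003
```

Emit:
{"name": "step_arm", "arguments": {
  "deltas": [
    {"offset": [0, 0, 0], "roll": 0}
  ]
}}

```text
t: 23.32
tool_pos: [0.4929, -0.2255, 0.0714]
orientation: [3.137, -0.167, -0.002]
force: [-6.6, -1.7, 2.7]
opening: 0.0005
```

Emit:
{"name": "step_arm", "arguments": {
  "deltas": [
    {"offset": [0, 0, 0], "roll": 0}
  ]
}}

```text
t: 23.45
tool_pos: [0.4929, -0.2254, 0.0714]
orientation: [3.137, -0.167, -0.002]
force: [-6.7, -1.4, 1.7]
opening: 0.0005
```

Emit:
{"name": "step_arm", "arguments": {
  "deltas": [
    {"offset": [0, 0, 0], "roll": 0},
    {"offset": [0, 0, 0], "roll": 0},
    {"offset": [0, 0, 0], "roll": 0},
    {"offset": [0, 0, 0], "roll": 0},
    {"offset": [0, 0, 0], "roll": 0},
    {"offset": [0, 0, 0], "roll": 0},
    {"offset": [0, 0, 0], "roll": 0}
  ]
}}

```text
t: 24.32
tool_pos: [0.493, -0.2254, 0.0714]
orientation: [3.137, -0.167, -0.002]
force: [-5.3, -2.2, 2.7]
opening: 0.0001
```

Emit:
{"name": "step_arm", "arguments": {
  "deltas": [
    {"offset": [-0.05, 0, 0], "roll": 0},
    {"offset": [-0.05, 0, 0], "roll": 0},
    {"offset": [-0.05, 0, 0], "roll": 0},
    {"offset": [-0.1, 0, 0], "roll": 0},
    {"offset": [-0.1, 0, 0], "roll": 0},
    {"offset": [-0.2, 0, 0], "roll": 0},
    {"offset": [-0.5, 0, 0], "roll": 0},
    {"offset": [-1, 0, 0], "roll": 0},
    {"offset": [-1, 0, 0], "roll": 0},
    {"offset": [0, 0, -3], "roll": 0},
    {"offset": [0, 0, -3], "roll": 0},
    {"offset": [0, 0, -3], "roll": 0}
  ]
}}

```text
t: 25.82
tool_pos: [0.4625, -0.222, 0.1625]
orientation: [-3.137, 0.167, 0.0]
force: [0.1, 0.7, 0.3]
opening: 0.0006
```

Emit:
{"name": "step_arm", "arguments": {
  "deltas": [
    {"offset": [0, 0, 0], "roll": 0},
    {"offset": [0, 0, 0], "roll": 0},
    {"offset": [0, 0, 0], "roll": 0},
    {"offset": [0, 0, 0], "roll": 0}
  ]
}}

```text
t: 26.32
tool_pos: [0.4626, -0.2218, 0.1605]
orientation: [-3.136, 0.167, 0.003]
force: [-0.3, -0.0, -0.2]
opening: 0.0005
```

```bash
python3 - <<'E'
from h import *
p=cams.read_camera('wrist');q=cams.read_camera('side');a=p['pixels'][:,:,::-1];b=q['pixels'][:,:,::-1][175:305,190:320]
cv2.imwrite('pics/w5.png',np.hstack([a[40:300,60:430],cv2.resize(b,(260,260))]))
for t,z in dict(pin=.085,bar=.04,knob=.108,screw=.063).items():
  for r in cams.pinpoint(p,t)[:1]:print(t,r['xy'],r['score'],onz(p,r['xy'],z))
E
python3 st.py
```

```text
pin [255.1, 144.9] 0.75 [ 0.50825806 -0.22572619  0.085     ]
bar [167.2, 141.0] 0.65 [ 0.51423979 -0.13745299  0.04      ]
knob [39.8, 214.0] 0.69 [ 0.47365101 -0.04215448  0.108     ]
screw [124.9, 119.6] 0.83 [ 0.53993845 -0.11072093  0.063     ]
t 26.625 tcp [ 0.4632 -0.2221  0.1615] xang -6.084858067851057 z [-0.  0. -1.] q [-0.55 -0.07  1.8   0.    1.41  1.13]
F world [ 0.71  0.63 -0.07] F tool [ 0.64 -0.71  0.07] open 0.0006464377498670331
knob in tool cm [ -2.41 -15.8    6.15]
pin in tool cm [ 4.45 -0.03  9.15]
screw in tool cm [  6.55 -11.67  16.15]
```

View pics/w5.png

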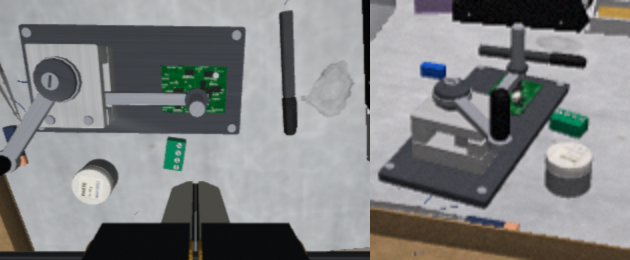

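The bar is in line with the plate again (the pin sits at about (197,103) in the crop), the lever is free and the loose things have not moved.

```bash
python3 -c "
from plant import robot
print(robot.close_job())"
```

```text
the job is handed in; nothing more can be done
None
```

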